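Pack the reader's loading shelf with the plate that just fits

TASK

The tube reader's loading shelf sags when racks go on it, because the rubber-soled support bar under its front edge hangs a little above the bench. Starting with the thinnest, push the packing plates in turn nose first under the rubber strip, drawing each loose one out again, until one just fits: it goes under without being forced and the rubber grips it. Leave that plate fully home with the strip on its flat top, the other two lying flat on the bench clear of the shelf, and the amber bottle and the pink dish undisturbed.

Things in the scene. Friction and masses are not known exactly. Their poses are not given: they have to be found in the camera images.
- reader: white tube reader, fixed: housing 270 wide, 170 mm tall, front at x = +95; aluminium loading shelf 252 wide juts towards the robot, front edge at x = -25, underside 34, side lips to 54 mm above the bench. Origin: on the bench below the middle of the rubber strip; x into the reader (the way plates are pushed), y along the strip, z up
- strip (a point): bench point below the middle of the dark rubber strip (236 along y, 24 deep), sole of the steel bar under the shelf. It hangs 2.5 to 9.5 mm up, how high is unknown, and yields up 3.5 mm on a spring (4 to 7 N), then is rigid. A thinner plate slides loose (1 N); a nipped one drags 3 to 9 N; one over 3.5 mm too thick is refused. Some plate is always nipped; of two, either is right
- plate_1: loose aluminium packing plate 110 x 40 mm, 5 mm thick, one notch in its upstand's top edge, about 0.1 kg. Origin: centre of underside; x to its nose. Flat top from x = -47 to +39, then bevelled down 3.5 mm to the nose at +55 (edge 1.5 mm high). Tail upstand x = -55 to -47, full width, top 34 mm up: push its outer face, hook its inner face to draw the plate out
- plate_2: loose aluminium packing plate 110 x 40 mm, 8 mm thick, two notches in its upstand's top edge, about 0.1 kg. Origin: centre of underside; x to its nose. Flat top from x = -47 to +39, then bevelled down 3.5 mm to the nose at +55 (edge 4.5 mm high). Tail upstand x = -55 to -47, full width, top 34 mm up: push its outer face, hook its inner face to draw the plate out
- plate_3: loose aluminium packing plate 110 x 40 mm, 11 mm thick, three notches in its upstand's top edge, about 0.1 kg. Origin: centre of underside; x to its nose. Flat top from x = -47 to +39, then bevelled down 3.5 mm to the nose at +55 (edge 7.5 mm high). Tail upstand x = -55 to -47, full width, top 34 mm up: push its outer face, hook its inner face to draw the plate out
- reagent_1: bystander: amber reagent bottle with a black cap, 50 dia x 98 mm, upright on the bench left of the work; origin at its foot
- petri_1: bystander: lidded culture dish with pink filling, 61 dia x 14 mm, on the bench right of the work; origin at its underside
Mind the look-alikes: they are no part of the job. What is shaped like the plate_2 but purple or red is not meant.

How it is judged:
By the outcome, as a careful person would: the job done as asked, in the order asked, and still so for the second after the job is handed in, with the robot touching nothing.
It also fails if it takes over 67 s, if anything falls off the work surface, if the arm or the gripper's body presses on something with over 40 N, if the wrist force passes 120 N, or if a joint passes its speed limit or range.

ROBOT

A 7-joint arm with a two-finger parallel gripper is mounted at the origin on a cart in front of the work surface, level with it; the furniture and walls round the work are solid. World frame = base frame: x ahead of the robot, y to its left, z up, the work surface at z = 0. Lengths are in m, angles in rad, forces in N, time in s.
With the tool pointing down it reaches from about 0.4 to 0.75 m from the base axis. Payload 19.5 kg.
Tool frame: the origin (TCP) lies midway between the tips of the shut fingers; the grasp point (between the pads) lies 19 mm behind it; z points along the fingers, y is the direction in which the jaws open and shut (so a half turn about z gives the same grasp; the last joint's range is limited). The gripper opens to 85 mm and grips with 20 to 120 N. Pads are 22 mm wide; open, the fingers measure 114 mm over their backs; the gripper's body (76 mm by 85 mm) begins 54 mm behind the grasp point. The pads swing forward as they close: fully open they stand 13 mm farther back than shut.
Start: joints at [1.135, 0.707, -0.028, 1.485, 0.022, 0.951, -0.075], TCP at [0.221, -0.531, 0.231] pointing down, gripper open.
Joint ranges: [-2.71, 2.71], [-0.32, 2.16], [-1.57, 1.52], [0, 2.45], [-1.46, 4.6], [0, 2.02], [-2.83, 2.83]. Speed limits (rad/s): [1.89, 1.89, 2.57, 2.57, 3.01, 3.01, 3.01].

INTERFACE

Orientations are given as a unit quaternion [x, y, z, w].
In Python, from plant import robot, optics, ticket gives the robot as it stands. The module is installed in compiled form; this text tells all that it offers.
- The arm moves only by the tool arm_command, never from a script. Its argument "rows" is one flat list of numbers, 7 for each row, row after row: the turn, a rotation vector about the tool's x, y, z in rad, then the shift along the tool's x, y, z in m, then the finger opening in m, from 0 to 0.0854. In form: [rx, ry, rz, dx, dy, dz, fingers, rx, ry, rz, dx, dy, dz, fingers, ...]. A call has 1 to 20 rows; each row is the pose to reach, as a shift and turn from the pose commanded when the call began, along the tool's axes at that moment; what a row does not reach only later rows make up. A row lasts 1/8 s, in which the tool goes at most 62.5 mm and 10.7 degrees, less where a joint would pass 70% of its speed; a pose out of reach is approached as far as the arm can. A call with a gripper value outside its range is refused whole. The fingers move at their own pace and stop on an object; "force" is the grip in N (left out, the last holds). Time passes only in rows, so rows that repeat a pose let the fingers close. It gives the time, the measured TCP pose, the force and the opening at its end, in the units of the state.
- robot.get_obs(): the state, without advancing time (a new reading comes with each control period).
- optics.capture(name): name is "scene" or "side" or "wrist"; returns the picture (400x640x3 uint8, red, green, blue); there is no depth.
- optics.camera_model(name): a dict with "K" (3x3 intrinsics, pixels), "R" (3x3) and "t" (3): a world point X has camera coordinates R X + t. Camera axes: x right, y down, z forward; pixel columns grow to the right and rows downward; lengths in m; the calibration is good to about 2 mm. The wrist camera is an equidistant fisheye: a pixel r from the principal point sees the ray r / f radians off the axis. A picture is of the moment at which its call begins: read the wrist's pose just before it. camera_model takes no time and is no camera call; for the wrist camera it gives the pose at the moment of the call.
- ticket.hand_in(): hands the job in, once; it reports no verdict.
The state is a dict: "t": time; "q": joint angles; "dq": joint speeds; "effort": joint torques, N m; "tcp_pos": TCP position; "ee_rot": TCP orientation; "contact_force": force on the tool from outside, world axes, zero at the start; "ft_torque": the same for the moment, N m; "grip_width": opening from 0.0 (shut) to 1.0 (fully open).
Only numpy, scipy, OpenCV 4.12 (cv2) and the standard library are available. Lean on these libraries where they do the work, as an engineer would, in place of code of your own. Each camera call takes 0.05 s, during which the arm holds its last target.

## Working session

There is one attempt and no reset: what is moved stays moved. The work goes in short steps, Python scripts to look and compute and a tool call to move; the robot and the scene stay as the last step left them, time stands still between calls to the robot, and variables do not carry over. Pictures are saved under pics/ and viewed, and the job is handed in when it is done.

Besides the shell and the picture viewer there is one more tool, called after "Emit:" as name(argument=value, ...), one argument or row to a line, values as JSON. arm_command: Moves the arm, as the interface text tells. Its arguments: {"type":"object","properties":{"rows":{"type":"array","items":{"type":"number"}},"force":{"type":"number"}},"required":["rows"]}

```bash
mkdir -p pics; ls; python3 - <<'E'
from plant import robot, optics, ticket
import cv2
o=robot.get_obs(); print(o)
for n in ["scene","side","wrist"]:
    m=optics.camera_model(n); print(n,m)
    cv2.imwrite(f"pics/{n}0.png",optics.capture(n)[:,:,::-1])
E
```

```text
pics
{'t': 0.0, 'q': array([ 1.13529351,  0.70708172, -0.02762471,  1.48499087,  0.02196998,
        0.95089364, -0.07549246]), 'dq': array([-4.44992030e-04,  3.59409447e-04, -6.77411383e-04,  1.82773869e-05,
        1.46307182e-03,  9.78742242e-04,  2.12574183e-03]), 'effort': array([-4.50730622e-04, -8.83183551e+01,  1.23539798e+00, -2.36154896e+01,
        1.70735613e-02,  6.60849808e-03, -4.02441890e-05]), 'tcp_pos': array([ 0.2205395 , -0.53074425,  0.23084151]), 'ee_rot': array([ 9.80677725e-01,  1.95629526e-01, -1.07225570e-04, -5.25486385e-04]), 'contact_force': array([0.70914124, 0.14148816, 1.11455988]), 'ft_torque': array([ 0.00709078,  0.00227967, -0.01527089]), 'grip_width': 0.999474128935394}
scene {'K': array([[465.58677693,   0.        , 319.00564444],
       [  0.        , 465.58677693, 200.03090143],
       [  0.        ,   0.        ,   1.        ]]), 'R': array([[-0.91751508, -0.39726083, -0.01870615],
       [-0.17545295,  0.44654126, -0.87739225],
       [ 0.35690664, -0.80173857, -0.47940892]]), 't': array([0.45494965, 0.16021659, 0.84286709])}
side {'K': array([[437.64491543,   0.        , 318.58667601],
       [  0.        , 437.64491543, 204.02361631],
       [  0.        ,   0.        ,   1.        ]]), 'R': array([[ 0.99943305, -0.02701303,  0.0200967 ],
       [-0.00154471, -0.63305639, -0.77410414],
       [ 0.03363324,  0.77363421, -0.63273921]]), 't': array([-0.52669859,  0.02338797,  1.17133614])}
wrist {'K': array([[309.70691629,   0.        , 315.10943709],
       [  0.        , 309.70691629, 193.78016043],
       [  0.        ,   0.        ,   1.        ]]), 'R': array([[ 3.83886524e-01, -9.23380060e-01, -6.33581123e-04],
       [-8.73773678e-01, -3.63484841e-01,  3.23107305e-01],
       [-2.98581140e-01, -1.23482934e-01, -9.46362123e-01]]), 't': array([-0.57489447, -0.04331775,  0.38146581])}
```

View pics/scene0.png

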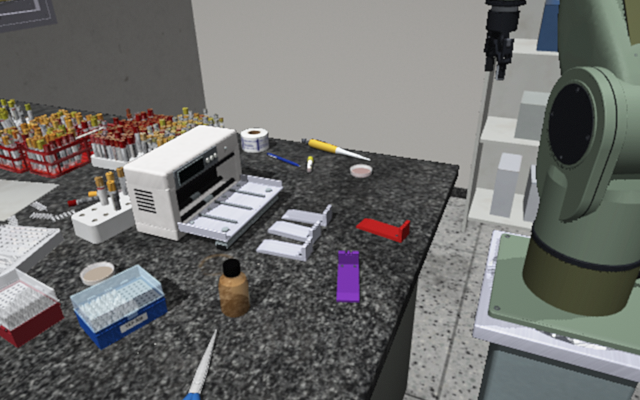

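View pics/side0.png

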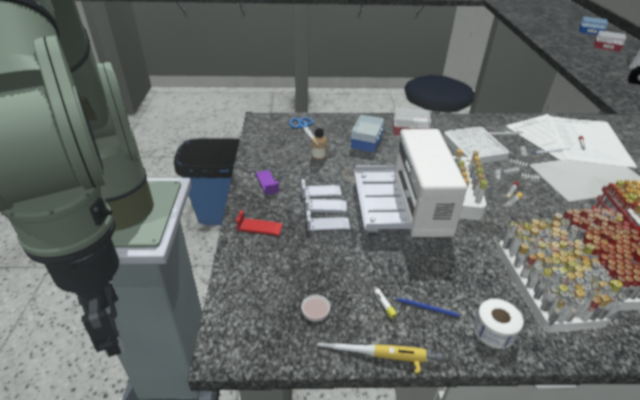

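View pics/wrist0.png

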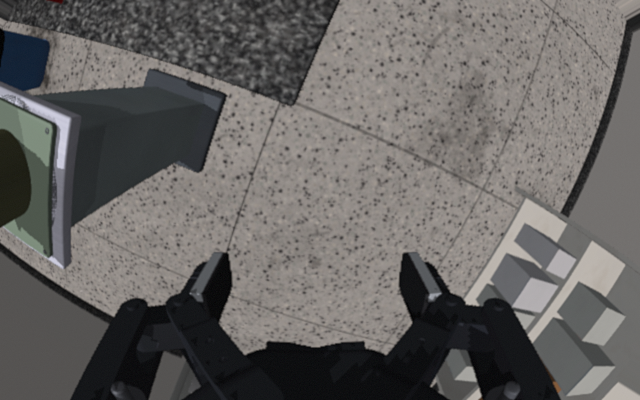

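The three plates lie side by side in front of the shelf: about (287,230) in the scene picture and (325,207) in the side one. The red and purple look-alikes lie nearer the robot. I'll zoom in.

```bash
python3 - <<'E'
import cv2
a=cv2.imread("pics/scene0.png")[165:275,200:350]; cv2.imwrite("pics/sc_z.png",cv2.resize(a,None,fx=5.3,fy=5.3,interpolation=cv2.INTER_CUBIC))
a=cv2.imread("pics/side0.png")[155:245,290:420]; cv2.imwrite("pics/si_z.png",cv2.resize(a,None,fx=6,fy=6,interpolation=cv2.INTER_CUBIC))
E
```

```text
(no output)
```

View pics/sc_z.png

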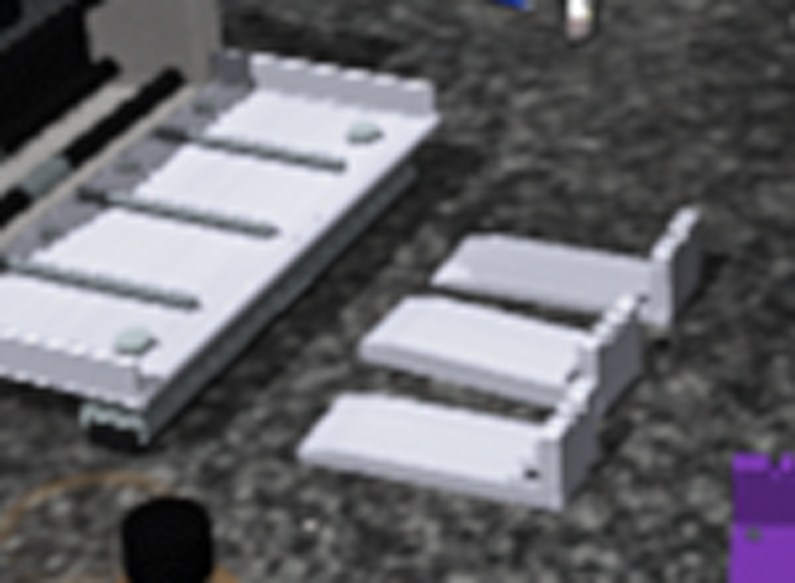

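View pics/si_z.png

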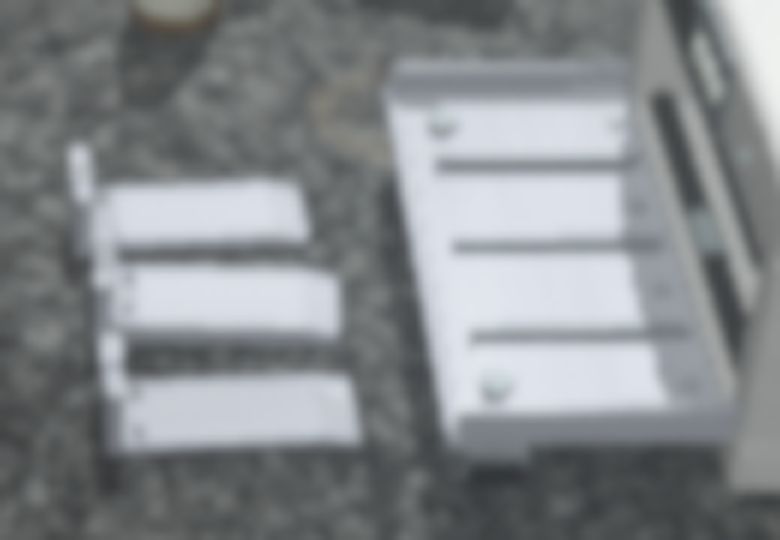

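```bash
cat > h.py <<'E'
import numpy as np, cv2
from plant import robot, optics
from scipy.spatial.transform import Rotation as Rot
def ray(n,u,v,m=None):
    m=m or optics.camera_model(n); K,R,t=[np.asarray(m[k]) for k in("K","R","t")]
    x=(u-K[0,2])/K[0,0]; y=(v-K[1,2])/K[1,1]
    if n=="wrist":
        r=np.hypot(x,y); d=np.array([np.sin(r)*x/r,np.sin(r)*y/r,np.cos(r)])
    else: d=np.array([x,y,1.])
    return -R.T@t, R.T@d
def onz(n,u,v,z,m=None):
    c,d=ray(n,u,v,m); return c+d*(z-c[2])/d[2]
def proj(n,X,m=None):
    m=m or optics.camera_model(n); K,R,t=[np.asarray(m[k]) for k in("K","R","t")]
    p=np.atleast_2d(X)@R.T+t
    if n=="wrist":
        rho=np.hypot(p[:,0],p[:,1]); th=np.arctan2(rho,p[:,2]); s=th/rho
        return np.c_[K[0,0]*s*p[:,0]+K[0,2],K[1,1]*s*p[:,1]+K[1,2]]
    return np.c_[K[0,0]*p[:,0]/p[:,2]+K[0,2],K[1,1]*p[:,1]/p[:,2]+K[1,2]]
E
python3 - <<'E'
from h import *
np.set_printoptions(precision=4,suppress=True)
S=lambda x,y:(200+x/5.3,165+y/5.3)
D=lambda x,y:(290+x/6,155+y/6)
for nm,p,z in [("lip R front top",(433,85),.054),("shelf front R",(437,120),.037),("shelf fL",(150,405),.037),("A noseL",(470,237),.005),("A noseR",(435,280),.003),("A up topR",(690,212),.034),
 ("B noseL",(405,300),.005),("B nose R",(360,350),.003),("B up",(632,298),.034),("C noseL",(335,398),.005),("C noseR",(300,455),.003),("C up",(583,382),.034),("C tail bottom",(560,505),0)]:
    print("scene",nm,onz("scene",*S(*p),z))
for nm,p,z in [("top noseL",(300,180),.006),("top noseR",(310,240),.004),("top upL",(80,148),.034),("mid noseL",(338,272),.006),("mid noseR",(340,335),.004),("bot noseL",(352,378),.006),("bot noseR",(360,443),.004),("bot up R",(118,385),.034),("shelf front L",(388,95),.054),("shelf front R",(450,440),.045)]:
    print("side",nm,onz("side",*D(*p),z))
for nm,p in [("bottle",(234,312)),("dish",(361,172))]: print(nm,onz("scene",*p,0))
for nm,p in [("dish",(316,308)),("bottle",(319,157)),("purple",(267,182)),("red",(262,227))]: print(nm,onz("side",*p,0))
E
```

```text
scene lip R front top [ 0.6388 -0.1049  0.054 ]
scene shelf front R [ 0.637  -0.1035  0.037 ]
scene shelf fL [0.6295 0.1468 0.037 ]
scene A noseL [ 0.6008 -0.0615  0.005 ]
scene A noseR [ 0.5997 -0.0252  0.003 ]
scene A up topR [ 0.4981 -0.0709  0.034 ]
scene B noseL [ 0.6023 -0.0026  0.005 ]
scene B nose R [0.6026 0.037  0.003 ]
scene B up [0.493  0.0036 0.034 ]
scene C noseL [0.5928 0.0751 0.005 ]
scene C noseR [0.5873 0.1127 0.003 ]
scene C up [0.4859 0.0675 0.034 ]
scene C tail bottom [0.4813 0.1009 0.    ]
side top noseL [0.5925 0.1159 0.006 ]
side top noseR [0.5945 0.0711 0.004 ]
side top upL [0.4857 0.1038 0.034 ]
side mid noseL [0.6056 0.0444 0.006 ]
side mid noseR [0.6034 0.0013 0.004 ]
side bot noseL [ 0.6061 -0.0306  0.006 ]
side bot noseR [ 0.6065 -0.071   0.004 ]
side bot up R [ 0.5018 -0.0668  0.034 ]
side shelf front L [0.6323 0.1192 0.054 ]
side shelf front R [ 0.6372 -0.1141  0.045 ]
bottle [0.533  0.2843 0.    ]
dish [ 0.5124 -0.3316  0.    ]
dish [ 0.5128 -0.318   0.    ]
bottle [0.5357 0.2734 0.    ]
purple [0.3784 0.1387 0.    ]
red [ 0.3781 -0.0584  0.    ]
```

Emit:
arm_command(
  rows=[0,0,-0.3,0.12,-0.1,0,0.085,0,0,-1.177,0.4687,-0.4017,0,0.085,0,0,-1.177,0.4687,-0.4017,0,0.085,0,0,-1.177,0.4687,-0.4017,0,0.085,0,0,-1.177,0.4687,-0.4017,0,0.085,0,0,-1.177,0.4687,-0.4017,0,0.085,0,0,-1.177,0.4687,-0.4017,0,0.085,0,0,-1.177,0.4687,-0.4017,0,0.085,0,0,-1.177,0.4687,-0.4017,0,0.085,0,0,-1.177,0.4687,-0.4017,0,0.085,0,0,-1.177,0.4687,-0.4017,0,0.085,0,0,-1.177,0.4687,-0.4017,0,0.085,0,0,-1.177,0.4687,-0.4017,0,0.085],
)

```text
t: 1.78
tcp_pos: [0.4991, 0.0187, 0.2313]
ee_rot: [0.708, 0.707, -0.0, 0.0]
contact_force: [0.4, -0.6, 0.9]
grip_width: 0.994
```

```bash
python3 - <<'E'
from h import *
import pickle
o=robot.get_obs(); print(o['t'],o['q'],o['tcp_pos'],o['ee_rot'],o['contact_force'])
m=optics.camera_model("wrist"); print(-m['R'].T@m['t'])
im=optics.capture("wrist"); pickle.dump(m,open("m1.pkl","wb"))
cv2.imwrite("pics/wrist1.png",im[:,:,::-1])
E
```

```text
1.775 [ 0.06236894  0.60400236 -0.28743773  1.74946827  0.22236241  0.82027889
 -0.33097622] [0.49906602 0.01868765 0.23134927] [ 7.07678920e-01  7.06534152e-01 -1.93357650e-04  3.55891335e-05] [ 0.40372501 -0.63072998  0.86312751]
[0.49863944 0.10136284 0.37507552]
```

View pics/wrist1.png

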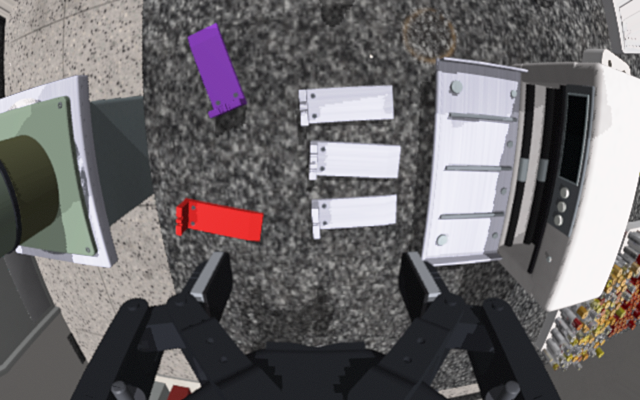

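```bash
python3 - <<'E'
import cv2
a=cv2.imread("pics/wrist1.png")
b=a[75:250,285:415]; cv2.imwrite("pics/w1z.png",cv2.resize(b,None,fx=3.4*1,fy=3.4,interpolation=cv2.INTER_CUBIC))
c=[cv2.resize(a[y:y+55,295:345],None,fx=5.3,fy=10,interpolation=cv2.INTER_CUBIC) for y in(78,133,187)]
import numpy as np
cv2.imwrite("pics/w1n.png",np.hstack(c))
b=a[50:275,415:535]; cv2.imwrite("pics/w1s.png",cv2.resize(b,None,fx=2.6,fy=2.6,interpolation=cv2.INTER_CUBIC))
E
```

```text
(no output)
```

View pics/w1z.png

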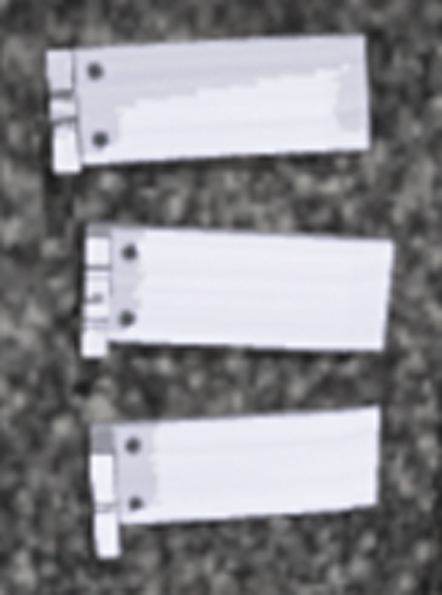

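View pics/w1n.png

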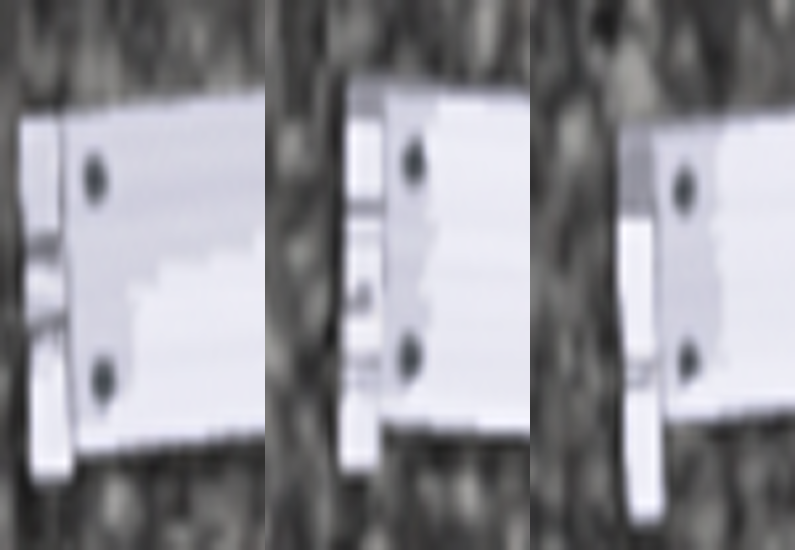

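View pics/w1s.png

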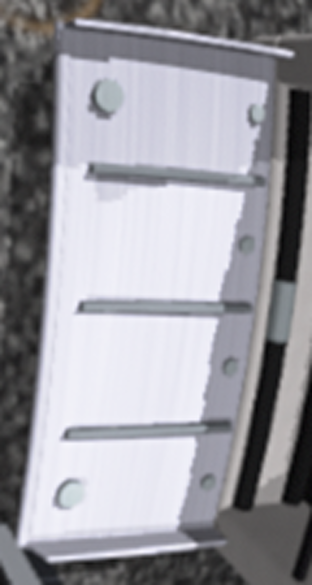

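```bash
python3 - <<'E'
from h import *
import pickle
np.set_printoptions(precision=4,suppress=True)
m=pickle.load(open("m1.pkl","rb"))
W=lambda x,y:(285+x/3.4,75+y/3.4)
def fit(name,th,up,nose):
    # up: topL-outer corner, bottomR-outer corner of upstand top (z .034); nose L,R (z th-3.5)
    a,b=[onz("wrist",*W(*p),.034,m)[:2] for p in up]; c,d=[onz("wrist",*W(*p),th-.0035,m)[:2] for p in nose]
    print(name,"tail",a,b,np.linalg.norm(a-b),"nose",c,d,np.linalg.norm(c-d),"L",np.linalg.norm((a+b-c-d)/2))
    t=(a+b)/2;n=(c+d)/2; print("  centre",(t+n)/2,"yaw axis",np.degrees(np.arctan2(*(n-t)[::-1])),"tail yaw",np.degrees(np.arctan2(*(a-b)[::-1]))-90, "nose yaw",np.degrees(np.arctan2(*(c-d)[::-1]))-90)
fit("p2",.008,[(46,50),(54,174)],[(365,35),(371,150)])
fit("p3",.011,[(86,237),(81,357)],[(392,240),(385,352)])
fit("p1",.005,[(92,455),(98,558)],[(380,405),(378,505)])
S=lambda x,y:(415+x/2.6,50+y/2.6)
l=onz("wrist",*S(58,25),.054,m);l2=onz("wrist",*S(62,22),.054,m);r=onz("wrist",*S(22,545),.054,m)
le=onz("wrist",*S(293,52),.054,m);re=onz("wrist",*S(225,546),.054,m)
print("lip",l,r,np.linalg.norm(l-r),le,re)
print("yaw front",np.degrees(np.arctan2(*(l-r)[:2][::-1]))-90)
E
```

```text
p2 tail [0.4805 0.1038] [0.4827 0.0634] 0.04044101207901981 nose [0.5908 0.1117] [0.5943 0.0704] 0.041418125436764715 L 0.11119696674796434
  centre [0.5371 0.0873] yaw axis 3.845706292290454 tail yaw 3.1537301186665303 nose yaw 4.889609252426538
p3 tail [0.493  0.0425] [0.4911 0.0015] 0.041053901338395225 nose [0.6031 0.0383] [ 0.6034 -0.004 ] 0.0422580856080223 L 0.11129865330571932
  centre [0.5476 0.0196] yaw axis -2.52485776910403 tail yaw -2.669642464294327 nose yaw 0.3652383050396395
p1 tail [ 0.4946 -0.034 ] [ 0.4966 -0.0743] 0.040362178251525126 nose [ 0.6048 -0.0269] [ 0.6079 -0.069 ] 0.04222788076532447 L 0.11094894038124081
  centre [ 0.551  -0.0511] yaw axis 3.214994163461202 tail yaw 2.7936791116174504 nose yaw 4.251306530978951
lip [0.6283 0.1421 0.054 ] [ 0.6344 -0.096   0.054 ] 0.23822734046504285 [0.7524 0.1476 0.054 ] [ 0.7575 -0.106   0.054 ]
yaw front 1.4652040465497294
```

Emit:
arm_command(
  rows=[0,0,-0.028,-0.04,0,0.03,0.035,0,0,-0.028,-0.074,0,0.08,0.035,0,0,-0.028,-0.074,0,0.13,0.035,0,0,-0.028,-0.074,0,0.165,0.035,0,0,-0.028,-0.074,0,0.165,0.035],
)

```text
t: 2.45
tcp_pos: [0.4982, -0.0546, 0.065]
ee_rot: [0.697, 0.717, -0.001, -0.001]
contact_force: [0.6, 0.1, 1.0]
grip_width: 0.413
```

```bash
cat > cap.py <<'E'
from h import *
import pickle,sys
o=robot.get_obs(); print(o['t'],o['tcp_pos'],o['contact_force'],o['grip_width'])
for n in sys.argv[2:]:
    m=optics.camera_model(n); im=optics.capture(n); pickle.dump(m,open(f"{n}_{sys.argv[1]}.pkl","wb"))
    cv2.imwrite(f"pics/{n}_{sys.argv[1]}.png",im[:,:,::-1])
E
python3 cap.py a wrist
```

```text
2.45 [ 0.49821041 -0.05455992  0.06501306] [0.63042165 0.06611133 1.03727336] 0.4126790038509837
```

View pics/wrist_a.png

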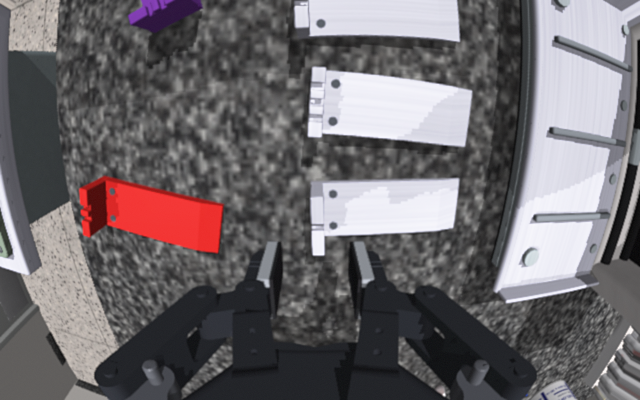

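Emit:
arm_command(
  rows=[0,0,0,0,0.002,0.03,0.03,0,0,0,0,0.002,0.051,0.03,0,0,0,0,0.002,0.051,0.025,0,0,0,0,0.002,0.051,0.016,0,0,0,0,0.002,0.051,0.016,0,0,0,0,0.002,0.051,0.016],
)

```text
t: 3.25
tcp_pos: [0.5016, -0.0542, 0.016]
ee_rot: [0.697, 0.717, 0.0, 0.0]
contact_force: [0.1, -0.6, 0.3]
grip_width: 0.191
```

```bash
python3 cap.py b wrist
```

```text
3.25 [ 0.50161139 -0.05417273  0.01595027] [ 0.11642423 -0.59530838  0.27019302] 0.19066067572273282
```

View pics/wrist_b.png

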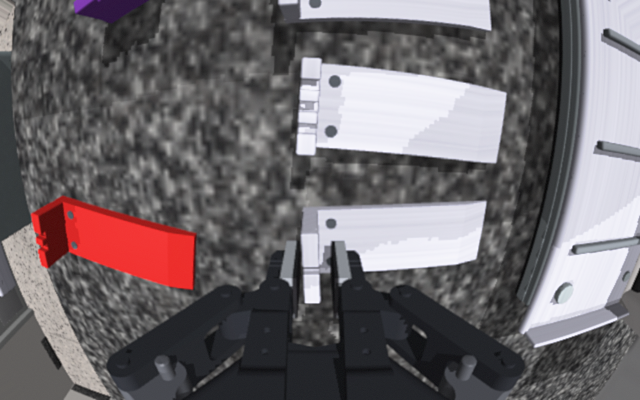

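Emit:
arm_command(
  rows=[0,0,0,0,0.012,0,0.016,0,0,0,0,0.024,0,0.016,0,0,0,0,0.036,0,0.016],
)

```text
t: 3.68
tcp_pos: [0.5376, -0.0531, 0.0155]
ee_rot: [0.697, 0.717, -0.0, -0.0]
contact_force: [0.1, 0.6, -0.1]
grip_width: 0.187
```

Emit:
arm_command(
  rows=[0,0,0,0,0.008,0,0.016,0,0,0,0,0.016,0,0.016,0,0,0,0,0.024,0,0.016],
)

```text
t: 4.05
tcp_pos: [0.5602, -0.0526, 0.0152]
ee_rot: [0.697, 0.717, -0.001, -0.001]
contact_force: [-12.2, 0.1, 8.4]
grip_width: 0.188
```

Emit:
arm_command(
  rows=[0,0,0,0,0.008,0,0.016,0,0,0,0,0.016,0,0.016],
)

```text
t: 4.3
tcp_pos: [0.5763, -0.0522, 0.0152]
ee_rot: [0.697, 0.717, -0.001, -0.001]
contact_force: [-8.7, -1.1, 3.9]
grip_width: 0.186
```

```bash
python3 cap.py c wrist side
```

```text
4.3 [ 0.57627986 -0.05220312  0.0151846 ] [-8.71671794 -1.12801658  3.90155185] 0.18601833760134395
```

View pics/wrist_c.png

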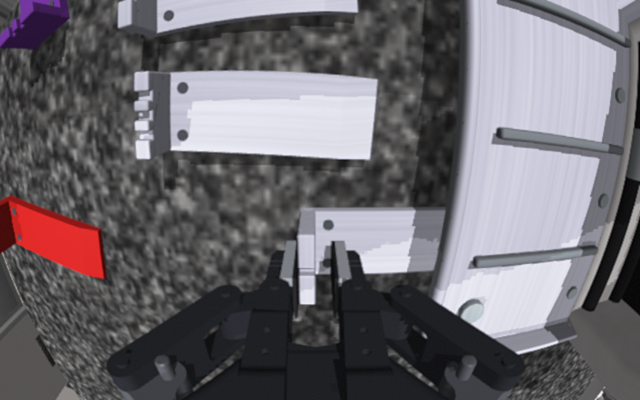

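Emit:
arm_command(
  rows=[0,0,0,0,0.006,0,0.016,0,0,0,0,0.012,0,0.016,0,0,0,0,0.018,0,0.016],
)

```text
t: 4.78
tcp_pos: [0.5943, -0.0516, 0.0152]
ee_rot: [0.697, 0.717, -0.001, -0.001]
contact_force: [-8.4, -0.5, 3.9]
grip_width: 0.186
```

Emit:
arm_command(
  rows=[0,0,0,0,0.005,0,0.016,0,0,0,0,0.009,0,0.016],
)

```text
t: 5.03
tcp_pos: [0.6033, -0.0514, 0.0152]
ee_rot: [0.697, 0.717, -0.001, -0.001]
contact_force: [-8.3, 0.3, 5.3]
grip_width: 0.187
```

```bash
python3 cap.py d wrist side
```

```text
5.025 [ 0.6032777  -0.05136506  0.01517176] [-8.3352103   0.34951892  5.33849658] 0.1865960465706849
```

View pics/wrist_d.png

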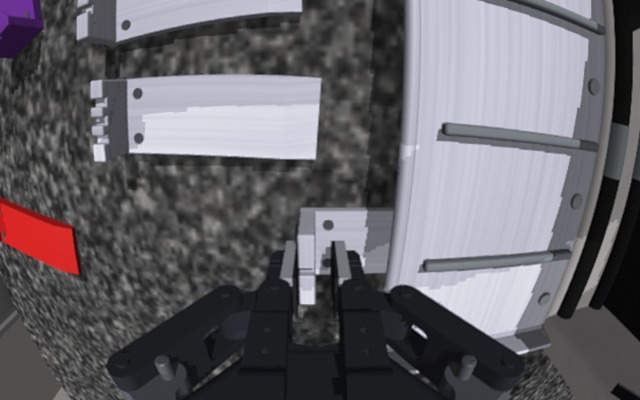

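Plate 1, the one-notch plate, met about 12 N while the bevel went under. It now drags a steady 8.4 N on the flat, so it is nipped. I'll take the cage off and push it fully home from behind with shut fingers.

Emit:
arm_command(
  rows=[0,0,0,0,-0.004,0,0.016,0,0,0,0,-0.004,0,0.018,0,0,0,0,-0.004,-0.03,0.018,0,0,0,0,-0.004,-0.045,0.018,0,0,0,0,-0.041,-0.045,0.0,0,0,0,0,-0.041,-0.045,0.0,0,0,0,0,-0.041,-0.02,0.0,0,0,0,0,-0.041,0.002,0.0,0,0,0,0,-0.041,0.003,0.0,0,0,0,0,-0.041,0.003,0.0],
)

```text
t: 6.38
tcp_pos: [0.5638, -0.0523, 0.0129]
ee_rot: [0.697, 0.717, 0.0, 0.0]
contact_force: [-0.9, -0.1, 0.4]
grip_width: 0.001
```

```bash
python3 cap.py e wrist
```

```text
6.375 [ 0.56380705 -0.05231968  0.01288714] [-0.86334547 -0.08925974  0.36953847] 0.0010374258708132809
```

View pics/wrist_e.png

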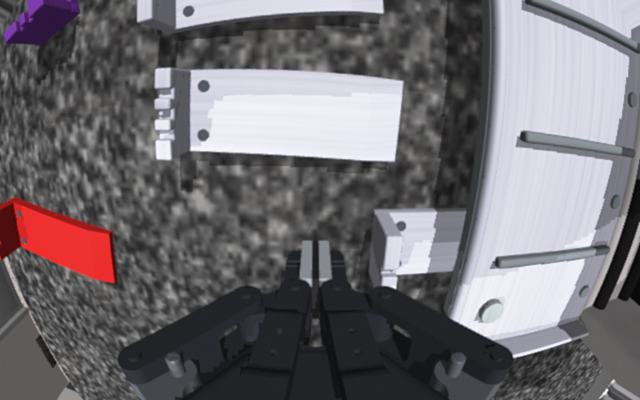

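```bash
python3 - <<'E'
from h import *
import pickle
m=pickle.load(open("wrist_e.pkl","rb"))
for p in [(374,210),(396,210),(380,243),(400,243)]: print(p,onz("wrist",*p,.034,m))
for p in [(473,210),(462,250),(447,317)]: print("shelf",onz("wrist",*p,.037,m))
a=cv2.imread("pics/wrist_e.png")[190:340,350:530];cv2.imwrite("pics/ez.png",cv2.resize(a,None,fx=4,fy=4,interpolation=cv2.INTER_CUBIC))
E
```

```text
(374, 210) [ 0.58761434 -0.01824875  0.034     ]
(396, 210) [ 0.5975053  -0.01805438  0.034     ]
(380, 243) [ 0.59207259 -0.03431771  0.034     ]
(400, 243) [ 0.60159315 -0.03432341  0.034     ]
shelf [ 0.6343358  -0.01634837  0.037     ]
shelf [ 0.6332398  -0.03706453  0.037     ]
shelf [ 0.63588259 -0.07952077  0.037     ]
```

View pics/ez.png

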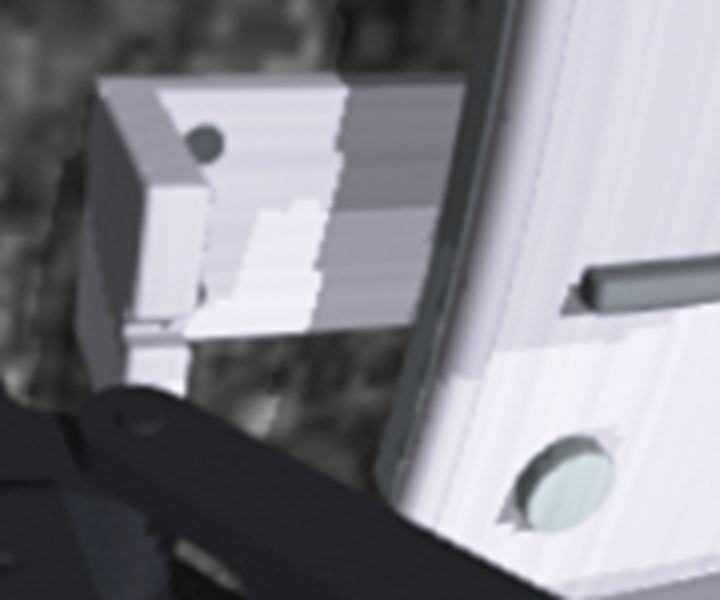

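Emit:
arm_command(
  rows=[0,0,0,0,0.008,0,0,0,0,0,0,0.014,0,0,0,0,0,0,0.02,0,0,0,0,0,0,0.026,0,0],
)

```text
t: 6.92
tcp_pos: [0.5885, -0.0519, 0.0122]
ee_rot: [0.697, 0.717, -0.001, -0.001]
contact_force: [-7.6, -0.7, 5.6]
grip_width: -0.002
```

```bash
python3 cap.py f wrist
```

```text
6.925 [ 0.58851853 -0.05187932  0.01224453] [-7.57715724 -0.68085952  5.63376366] -0.002470575733010272
```

View pics/wrist_f.png

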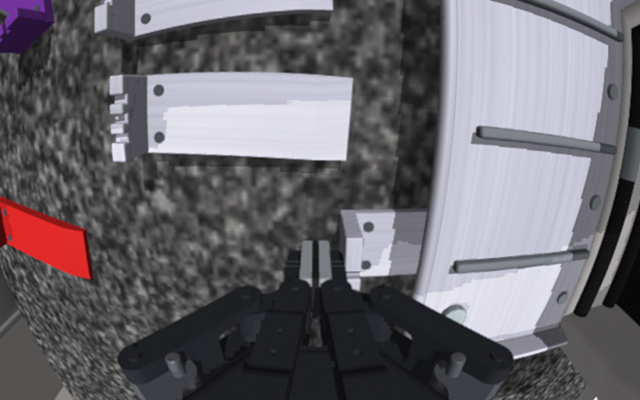

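Emit:
arm_command(
  rows=[0,0,0,0,0.005,0,0,0,0,0,0,0.009,0,0,0,0,0,0,0.013,0,0],
)

```text
t: 7.35
tcp_pos: [0.6014, -0.0515, 0.0122]
ee_rot: [0.697, 0.717, -0.001, -0.001]
contact_force: [-8.3, -0.5, 6.0]
grip_width: -0.001
```

Emit:
arm_command(
  rows=[0,0,0,0,-0.01,0,0,0,0,0,0,-0.04,0,0,0,0,0,0,-0.045,-0.06,0,0,0,0,0,-0.06,-0.12,0,0,0,0,0,-0.075,-0.18,0,0,0,0,0,-0.08,-0.22,0,0,0,0,0,-0.08,-0.22,0,0,0,0,0,-0.08,-0.22,0],
)

```text
t: 8.35
tcp_pos: [0.5223, -0.0536, 0.2319]
ee_rot: [0.697, 0.717, -0.0, -0.0]
contact_force: [0.4, -0.1, 0.6]
grip_width: 0.002
```

```bash
python3 cap.py g wrist side scene;python3 - <<'E'
import cv2
a=cv2.imread("pics/scene_g.png")[165:275,200:350]; cv2.imwrite("pics/gsc_z.png",cv2.resize(a,None,fx=5.3,fy=5.3,interpolation=cv2.INTER_CUBIC))
E
```

```text
8.35 [ 0.52231271 -0.05358172  0.23186384] [ 0.44950966 -0.0625125   0.61258233] 0.0019782267477101156
```

View pics/wrist_g.png

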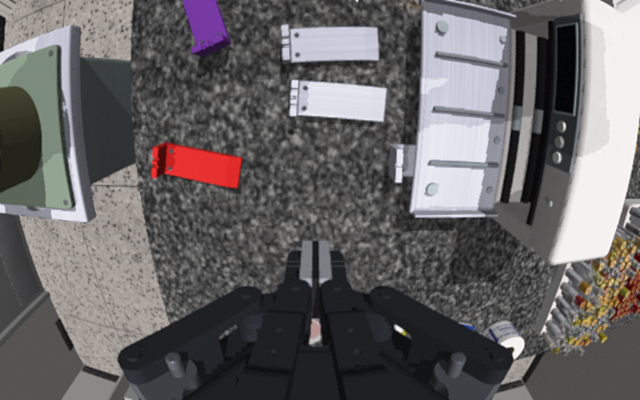

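View pics/gsc_z.png

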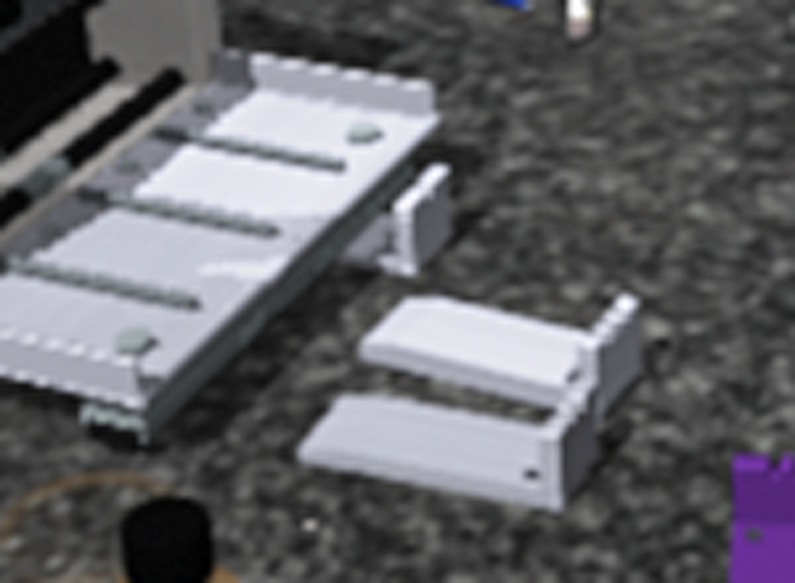

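View pics/side_g.png

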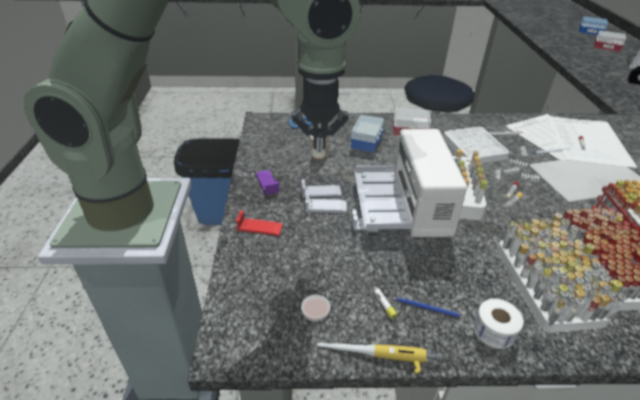

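```bash
python3 - <<'E'
from h import *
import pickle
np.set_printoptions(precision=4,suppress=True)
m=pickle.load(open("wrist_g.pkl","rb"))
a=cv2.imread("pics/wrist_g.png")[120:200,370:450];cv2.imwrite("pics/gz.png",cv2.resize(a,None,fx=7,fy=7,interpolation=cv2.INTER_CUBIC))
E
```

```text
(no output)
```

View pics/gz.png

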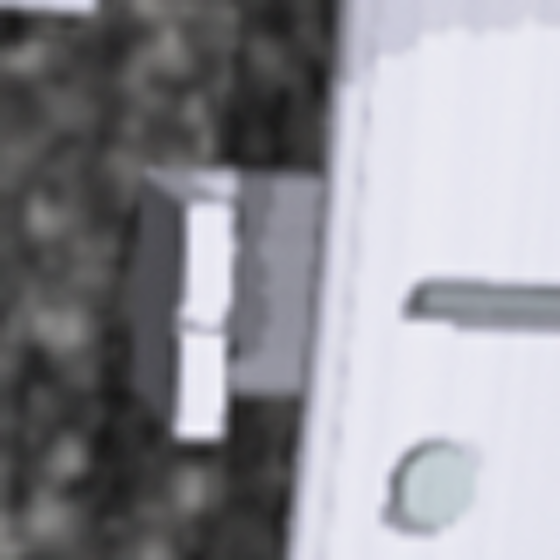

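```bash
python3 - <<'E'
from h import *
import pickle
np.set_printoptions(precision=4,suppress=True)
m=pickle.load(open("wrist_g.pkl","rb"))
f=lambda x,y,z:onz("wrist",370+x/7,120+y/7,z,m)
print("outer",f(187,200,.034),f(172,440,.034),"inner",f(236,200,.034),f(225,440,.034))
print("shelf",f(340,100,.037),f(318,280,.037),f(290,540,.037))
E
```

```text
outer [ 0.6141 -0.0303  0.034 ] [ 0.6155 -0.0713  0.034 ] inner [ 0.6225 -0.0298  0.034 ] [ 0.6249 -0.0709  0.034 ]
shelf [ 0.638  -0.0117  0.037 ] [ 0.6372 -0.0419  0.037 ] [ 0.6379 -0.0874  0.037 ]
```

The upstand's outer face is at x 0.615 and the shelf front at 0.637. The plate centre is therefore about 7 mm past the strip's centre line, so the strip is on the flat. I'll nudge it about 6 mm more to be clearly home, still short of the shelf.

Emit:
arm_command(
  rows=[0,0,0,0,0.02,0.06,0,0,0,0,0,0.035,0.12,0,0,0,0,0,0.04,0.17,0,0,0,0,0,0.04,0.21,0,0,0,0,0,0.04,0.22,0,0,0,0,0,0.06,0.22,0,0,0,0,0,0.075,0.22,0,0,0,0,0,0.08,0.22,0,0,0,0,0,0.084,0.22,0,0,0,0,0,0.087,0.22,0],
)

```text
t: 9.75
tcp_pos: [0.6081, -0.0514, 0.0129]
ee_rot: [0.697, 0.717, -0.001, -0.001]
contact_force: [-8.6, -0.3, 4.2]
grip_width: -0.001
```

Emit:
arm_command(
  rows=[0,0,0,0,-0.01,0,0,0,0,0,0,-0.04,0,0,0,0,0,0,-0.045,-0.06,0,0,0,0,0,-0.06,-0.12,0,0,0,0,0,-0.075,-0.18,0,0,0,0,0,-0.08,-0.22,0,0,0,0,0,-0.08,-0.22,0,0,0,0,0,-0.08,-0.22,0],
)

```text
t: 10.75
tcp_pos: [0.5289, -0.0534, 0.2322]
ee_rot: [0.697, 0.717, -0.0, -0.0]
contact_force: [-0.4, 1.4, 0.2]
grip_width: 0.001
```

```bash
python3 cap.py i wrist scene;python3 - <<'E'
import cv2
a=cv2.imread("pics/wrist_i.png")[60:200,270:450];cv2.imwrite("pics/iz.png",cv2.resize(a,None,fx=4,fy=4,interpolation=cv2.INTER_CUBIC))
E
```

```text
10.75 [ 0.52891636 -0.0534474   0.23215789] [-0.44597038  1.36778601  0.24319811] 0.0005650207155244827
```

View pics/iz.png

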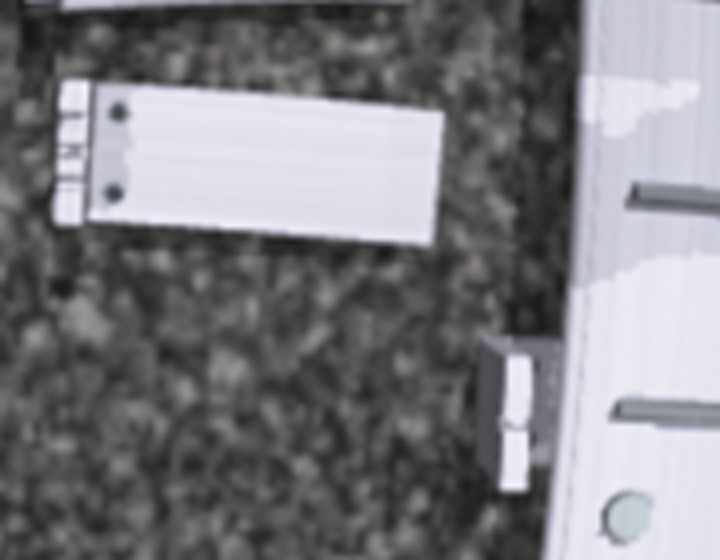

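View pics/scene_i.png

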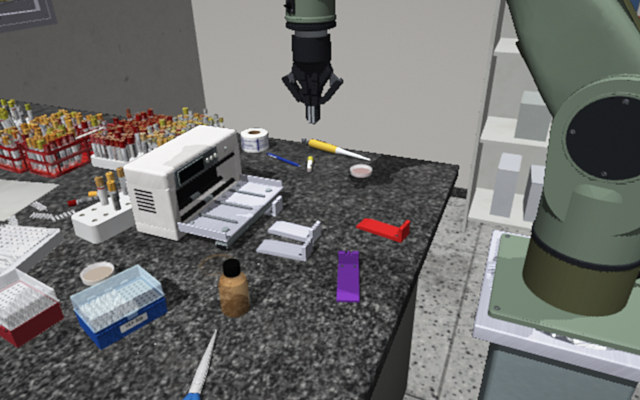

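The one-notch plate is home, with its upstand at about (399,163), just short of the shelf. The other two plates lie flat and clear, the bottle at (234,290) and dish at (361,172) are unmoved, and the arm is clear of everything.

```bash
python3 -c "
from plant import ticket; print(ticket.hand_in())"
```

```text
the job is handed in; nothing more can be done
None
```

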